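Set the spice dispenser to the red-marked compartment

TASK

Set the wooden spice dispenser ready to shake from its red-marked compartment: turn its white cap by the dark bar until the pour opening in the cap lies squarely in line with the red marker on the wooden rim, then let go. Leave the blue dispenser's cap as it is.

Things in the scene. Friction and masses are not known exactly. Their poses are not given: they have to be found in the camera images.
- wood_drum: Round wooden spice dispenser, 130 mm across, fixed to the worktop, rim 55 mm high. Origin: centre of its underside, on the vertical axis about which its cap turns. Six 60-degree compartments lie under the cap, each with a coloured stud on the rim at its middle, except one at the drum's +x, near which the opening starts. The cap turns both ways (friction 0.06 N m), stays put, cannot come off.
- wood_opening (a point): Middle of the pour opening (black-lipped hole, 17 mm x 30 degrees) in the wooden dispenser's white cap, 33 mm from the turning axis. x axis: outward from that axis through the opening; z up. Cap: 96 mm across, flat top 62 mm above the worktop. Over its centre stands a dark grip bar 40 mm long (along this x), 12 mm thick, 28 mm high. The red marker starts 0.8 to 1.3 rad away: one grasp is enough.
- red_marker: Red round stud, 13 mm in diameter and 4.5 mm high, fixed on the wooden dispenser's rim at the middle of the compartment wanted, 56.5 mm from the turning axis. Origin: centre of its underside (55 mm above the worktop). Whether it lies to the left or right of the opening varies.
- blue_opening (a point): Middle of the pour opening in the cap of a second dispenser of the same shape and size, with a blue body, standing beside the wooden one on either side; its cap must not be turned. It has a red stud of its own, which is not the one meant. (To the left of the work a wall corner juts out, beyond x = 0.5 m and y = 0.25 m; a tall knife block stands at x over 0.6 m near y = 0.1 m.)

How it is judged (in metres and radians):
At the end, for the whole second after the job is handed in: The wooden dispenser's opening is in line with the red marker, seen from the turning axis: the marker lies on the outer side of the opening and within 12 mm (about 12 degrees) to either side of the line from the axis through the opening (y of red_marker in the frame of wood_opening between -0.012 and 0.012 m and x of red_marker in the frame of wood_opening above 0 m); the robot touches nothing.
It fails at once if the blue dispenser's cap is turned (its opening moves more than 12 mm) (distance of blue_opening from where it was at the start of the episode above 0.012 m).
It also fails if it takes over 35 s, if anything falls off the work surface, if the arm or the gripper's body presses on something with over 40 N, if the wrist force passes 120 N, or if a joint passes its speed limit or range.

ROBOT

A 7-joint arm with a two-finger parallel gripper is mounted at the origin on a cart in front of the work surface, level with it; the furniture and walls round the work are solid. World frame = base frame: x ahead of the robot, y to its left, z up, the work surface at z = 0. Lengths are in mm, angles in rad, forces in N, time in s.
With the tool pointing down it reaches from about 425 to 825 mm from the base axis. Payload 3.6 kg.
Tool frame: the origin (TCP) lies midway between the tips of the shut fingers; the grasp point (between the pads) lies 19 mm behind it; z points along the fingers, y is the line along which they close (so a half turn about z gives the same grasp; the last joint's range is limited). The gripper opens to 93 mm and grips with 3 to 60 N. Pads are 15 mm wide; open, the fingers measure 128 mm over their backs; the gripper's body (75 mm by 188 mm) begins 65 mm behind the grasp point.
Start: joints at [1.081, 0.615, -0.013, 1.423, 0.008, 1.103, -0.04], TCP at [290.202, -581.586, 190.34] pointing down, gripper open.
Joint ranges: [-3.12, 3.12], [-0.3, 2.06], [-1.34, 1.32], [0.26, 2.42], [-1.36, 4.5], [0.01, 1.98], [-2.84, 2.84]. Speed limits (rad/s): [2.79, 2.79, 3.14, 3.14, 3.14, 3.14, 3.14].

INTERFACE

Orientations are given as a unit quaternion [x, y, z, w].
In Python, from plant import manip gives the robot as it stands.
- The arm moves only by the tool run_rows, called after ">>>" by a JSON object that holds its "name" and its "arguments", one argument or row to a line. Schema: {"type":"object","properties":{"moves":{"type":"array","items":{"type":"array","items":{"type":"array","items":{"type":"number"},"minItems":7,"maxItems":7},"minItems":1,"maxItems":8},"minItems":1,"maxItems":1},"force":{"type":"number"},"only":{"type":"string"},"quiet":{"type":"boolean"},"lines":{"type":"string"}},"required":["moves"],"additionalProperties":false}. moves is a list that holds a single list of rows (three levels of brackets), with 1 to 8 rows, each of 7 numbers: a rotation vector rx, ry, rz in units of 0.1 rad, then dx, dy, dz in units of 100 mm, then the finger opening in mm; each row shifts and turns the commanded pose from where the row before left it, along the tool's axes as they then stand; what a row does not reach is not made up. A row lasts 1/12 s, in which the tool goes at most 41.7 mm and 0.125 rad, less where a joint would pass 70% of its speed; a pose out of reach is approached as far as the arm can. The fingers move at their own pace and stop on an object; force is the grip in N (left out, the last holds). Time passes only in rows, so rows that do not move let the fingers close. The tool returns the time, the measured TCP pose, the force, the opening and the grip force at its end. only (a regular expression) keeps the lines of the reply that match it, lines (a string "A,B") keeps lines A to B, and quiet returns only ok. Input that does not fit is refused with a message, and nothing moves.
- manip.state(): the state, without advancing time (a new reading comes with each control period).
- manip.snapshot(name): name is "side" or "top" or "wrist"; returns (picture, depth): 420x560x3 uint8, red, green, blue; 420x560 float32, mm along the optical axis (not along the pixel's ray), 0 where there is no reading.
- manip.get_calibration(name): a dict with "fov_y" (degrees; the focal length in pixels is half the picture's height over the tangent of half this angle, whatever the lens; pixels are square), "cx", "cy" (the principal point, pixels), "origin" and "rotation" of the camera in the world; the wrist camera has in their place "T_tool_cam" (4x4, takes a point from camera to tool coordinates, whose origin is the TCP and whose axes are the flange's). Camera axes: x right, y down, z forward; pixel columns grow to the right and rows downward; lengths in mm; the calibration is good to about 2 mm. A picture is of the moment at which its call begins: read the wrist's pose just before it. get_calibration takes no time and is no camera call.
- manip.job_done(): hands the job in; it is judged then, once.
The state is a dict: "time": time; "q": joint angles; "joint_vel": joint speeds; "joint_torque": joint torques, N m; "position": TCP position; "tcp_rot": TCP orientation; "contact_force": force on the tool from outside, world axes, zero at the start; "wrist_torque": the same for the moment, N m; "gripper_width": finger opening in mm; "gripper_force": force on a finger pad.
Only numpy, scipy, OpenCV 4.12 (cv2) and the standard library are available. Lean on these libraries where they do the work, as an engineer would, in place of code of your own. Each camera call takes 0.05 s, during which the arm holds its last target. There are 200 camera calls.

## Working session

There is one attempt and no reset: what is moved stays moved. The work goes in short steps, Python scripts to look and compute and a tool call to move; the robot and the scene stay as the last step left them, time stands still between calls to the robot, and variables do not carry over. Pictures are saved under pics/ and viewed, at most 10 in all, crops included, and the job is handed in when it is done.

```bash
ls; mkdir -p pics; cat > h.py <<'E'
import numpy as np, cv2, json
from plant import manip
from scipy.spatial.transform import Rotation as R
def snap(n,f):
    s=manip.state(); p,d=manip.snapshot(n); cv2.imwrite(f'pics/{f}.png',p[:,:,::-1]); c=manip.get_calibration(n)
    if 'origin' in c: Rm=np.array(c['rotation']);o=np.array(c['origin'])
    else:
        T=np.eye(4);T[:3,:3]=R.from_quat(s['tcp_rot']).as_matrix();T[:3,3]=s['position'];T=T@np.array(c['T_tool_cam']);Rm=T[:3,:3];o=T[:3,3]
    np.savez(f'pics/{f}.npz',p=p,d=d,R=Rm,o=o,k=[210/np.tan(np.radians(c['fov_y']/2)),c['cx'],c['cy']])
def load(f): return np.load(f'pics/{f}.npz')
def world(a):
    f,cx,cy=a['k'];v,u=np.mgrid[:420,:560];d=a['d']
    return np.stack([(u-cx)/f*d,(v-cy)/f*d,d],-1)@a['R'].T+a['o']
E
python3 - <<'E'
from h import *
s=manip.state();print(s)
snap('top','top1')
for n in('top','side','wrist'):print(n,manip.get_calibration(n))
E
```

```text
pics
plant.py
{'time': 0.0, 'q': array([ 1.08149895,  0.61589156, -0.01263428,  1.42493215,  0.0080787 ,
        1.10340993, -0.04042319]), 'joint_vel': array([ 2.69278226e-04,  2.01154687e-03,  1.04955902e-03, -1.55275379e-03,
       -8.41671118e-05,  4.57796618e-04,  6.08052627e-04]), 'joint_torque': array([-1.42923809e-04, -4.58933544e+01,  2.09284457e-01, -1.65743190e+01,
       -6.10729423e-02,  2.04249920e-02,  2.16930339e-04]), 'position': array([ 289.81879291, -580.8184726 ,  189.18817333]), 'tcp_rot': array([ 9.73340184e-01,  2.29362609e-01, -3.01584717e-04, -1.26021013e-03]), 'contact_force': array([0.19824886, 0.64129271, 0.09510267]), 'wrist_torque': array([ 0.0142731 ,  0.05177727, -0.01677573]), 'gripper_force': 0.0, 'gripper_width': 93.12097608565173}
top {'fov_y': 45.434271438110365, 'cx': 279.1267729137626, 'cy': 206.73927345058436, 'origin': array([ 280.98409449, -138.45682428, 1054.18122185]), 'rotation': array([-0.69695204,  0.71214394, -0.05880542,  0.06042176])}
side {'fov_y': 43.00785175220941, 'cx': 283.8593054117462, 'cy': 211.9522056758564, 'origin': array([-29.57501904, 686.56573249, 519.74837044]), 'rotation': array([-0.23014081,  0.81378146, -0.5164824 ,  0.13431633])}
wrist {'fov_y': 62.469285759727754, 'cx': 279.63348886459795, 'cy': 205.30721265389084, 'T_tool_cam': array([[ 1.03495233e-03, -9.71648665e-01, -2.36427159e-01,
         6.45303160e+01],
       [ 9.99999284e-01,  8.63430068e-04,  8.29011841e-04,
         4.04505093e-01],
       [-6.01369930e-04, -2.36427847e-01,  9.71648862e-01,
        -1.94069036e+02],
       [ 0.00000000e+00,  0.00000000e+00,  0.00000000e+00,
         1.00000000e+00]])}
```

View pics/top1.png

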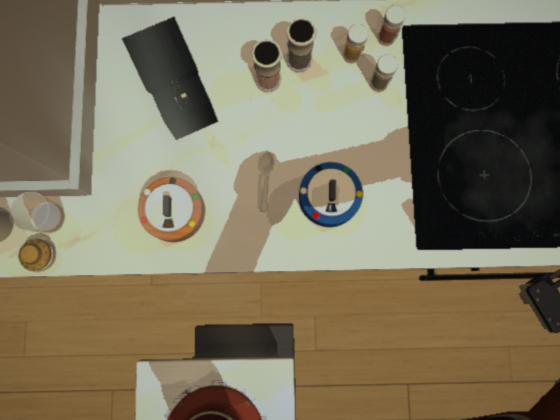

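The wooden drum is at about (171,209) and the blue one at about (331,194). The camera rotation is a quaternion. I'll fix the helper, measure, and zoom in.

```bash
sed -i "s/Rm=np.array(c\['rotation'\])/Rm=R.from_quat(c['rotation']).as_matrix()/" h.py
python3 - <<'E'
from h import *
snap('top','top2');a=load('top2');W=world(a)
for u,v in[(171,209),(168,195),(186,215),(260,220),(145,218),(193,224),(331,194),(315,216)]:print(u,v,W[v,u].round(1))
c=a['p'][165:255,125:215,::-1];c2=a['p'][150:240,286:376,::-1]
cv2.imwrite('pics/crop1.png',cv2.resize(np.hstack([c,c2]),None,fx=4.4,fy=4.4,interpolation=cv2.INTER_CUBIC))
E
```

```text
171 209 [448.9  77.3  69.8]
168 195 [473.4  79.2  90. ]
186 215 [437.   48.3  64.5]
260 220 [433.1 -96.7  -0.9]
145 218 [433.6 131.6  59.1]
193 224 [419.4  35.2  58.9]
331 194 [ 468.5 -240.1   89.6]
315 216 [ 430.2 -209.5   59.2]
```

View pics/crop1.png

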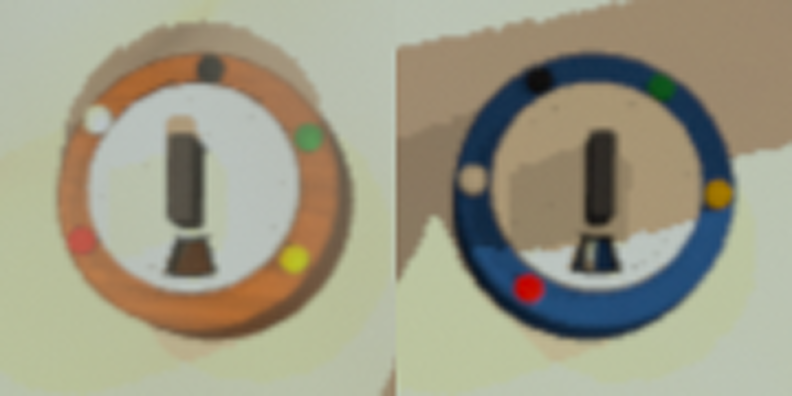

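The wooden drum's red stud is at crop (80,240), the opening at (190,256) facing the robot, and the bar at (185,180). The stud sits clockwise of the opening in the picture. Next I'll compute the geometry.

```bash
cat > geo.py <<'E'
from h import *
from scipy.optimize import least_squares
a=load('top2');f,cx,cy=a['k']
def ray(u,v,z):
    d=a['R']@np.array([(u-cx)/f,(v-cy)/f,1]);return (a['o']+d*(z-a['o'][2])/d[2])[:2]
px=lambda x,y:(125+(x+.5)/4.4-.5,165+(y+.5)/4.4-.5)
st={k:ray(*px(*p),59.5) for k,p in dict(black=(209,69),white=(97,120),red=(80,240),yellow=(295,260),green=(309,137)).items()}
P=np.array(list(st.values()))
r=least_squares(lambda c:np.hypot(*(P-c[:2]).T)-c[2],[450,78,56.5]);c=r.x[:2];print('centre,r',r.x,r.fun.round(1))
for k,p in st.items():print(k,p.round(1),np.arctan2(*(p-c)[::-1]).round(3))
o=ray(*px(191,257),62);ao=np.arctan2(*(o-c)[::-1]);print('open',o,np.hypot(*(o-c)),ao)
W=world(a);B=W[165:255,125:215].reshape(-1,3);B=B[(abs(B[:,2]-90)<5)&(np.hypot(*(B[:,:2]-c).T)<48)]
m=B[:,:2].mean(0);w,V=np.linalg.eigh(np.cov(B[:,:2].T));print('bar',len(B),B.mean(0),np.arctan2(*V[::-1,1]),B.ptp(0) if hasattr(B,'ptp') else np.ptp(B,0))
s=manip.state();M=R.from_quat(s['tcp_rot']).as_matrix();print(M.round(3),s['position'])
for z in(190,):print('tool delta',M.T@(np.array([*c,z])-s['position']))
E
python3 geo.py
```

```text
centre,r [453.35032659  83.59436758  56.7616428 ] [-0.1  0.   0.  -0.   0.1]
black [509.8  78.2] -0.095
white [486.9 129.4] 0.939
red [431.3 135.9] 1.971
yellow [419.9  37.8] -2.201
green [476.8  31.8] -1.146
open [421.97914332  84.57457306] 31.386492993798246 3.1103574057881964
bar 133 [454.24968455  82.88411343  90.06822192] -3.13671851338861 [38.35898835 13.44562099  9.42060863]
[[ 0.895  0.446 -0.001]
 [ 0.446 -0.895  0.002]
 [-0.    -0.002 -1.   ]] [ 289.84545497 -580.94090668  189.325607  ]
tool delta [ 4.43015603e+02 -5.21611307e+02  4.98700793e-01]
```

The rows are not in the units I measure in: shifts go in units of 100 mm and turns go in units of 0.1 rad. I convert before sending: 29 mm is 0.29, -22.5 mm is -0.225.

>>> {"name": "run_rows", "arguments": {
  "moves": [
    [[0,0,0,0.29,-0.225,0,93],[0,0,0,0.29,-0.225,0,93],[0,0,0,0.29,-0.225,0,93],[0,0,0,0.29,-0.225,0,93],[0,0,0,0.29,-0.225,0,93],[0,0,0,0.29,-0.225,0,93],[0,0,0,0.29,-0.225,0,93],[0,0,0,0.29,-0.225,0,93]]
  ],
  "force": 20
}}

```text
time: 0.77
position: [417.6, -315.1, 190.1]
tcp_rot: [0.973, 0.229, -0.0, -0.0]
contact_force: [0.9, -0.1, 0.4]
gripper_width: 93.0
gripper_force: 0.0
```

>>> {"name": "run_rows", "arguments": {
  "moves": [
    [[0,0,0,0.29,-0.225,0,93],[0,0,0,0.29,-0.225,0,93],[0,0,0,0.15,-0.3,0,93],[0,0,0,0.15,-0.3,0,93],[0,0,0,0.15,-0.3,0,93],[0,0,0,0.15,-0.3,0,93],[0,0,0,0.15,-0.3,0,93],[0,0,0,0.15,-0.3,0,93]]
  ]
}}

```text
time: 1.43
position: [448.8, -47.9, 190.2]
tcp_rot: [0.973, 0.229, -0.0, -0.0]
contact_force: [0.8, 0.9, -0.1]
gripper_width: 93.1
gripper_force: 0.0
```

>>> {"name": "run_rows", "arguments": {
  "moves": [
    [[0,0,0,0.15,-0.3,0,93],[0,0,0,0.15,-0.3,0,93],[0,0,0,0.15,-0.3,0,93],[0,0,0,0,0,0,93],[0,0,0,0,0,0,93]]
  ]
}}

```text
time: 1.85
position: [449.0, 53.1, 190.2]
tcp_rot: [0.973, 0.232, -0.0, -0.0]
contact_force: [0.3, -0.1, 0.4]
gripper_width: 92.9
gripper_force: 0.0
```

```bash
python3 geo.py|tail -4;python3 -c "
from plant import manip;print(manip.state()['q'])"
```

```text
[[ 0.892  0.451 -0.001]
 [ 0.451 -0.892  0.   ]
 [-0.    -0.001 -1.   ]] [448.99879937  53.11534643 190.165172  ]
tool delta [ 17.63680577 -25.23582086   0.17386304]
[-0.05198214  0.31611745 -0.14973871  1.96332213  0.06019632  0.86697063
 -1.33605426]
```

In the tool's units: -25 mm is -0.25, 18 mm is 0.18, -0.12 rad is -1.2.

>>> {"name": "run_rows", "arguments": {
  "moves": [
    [[0,0,0,0.18,-0.25,0,93],[0,0,-1.2,0,0,0,93],[0,0,-1.2,0,0,0,93],[0,0,-1.2,0,0,0,93],[0,0,-1.2,0,0,0,93],[0,0,-1.2,0,0,0,93],[0,0,-1.2,0,0,0,93],[0,0,-1.2,0,0,0,93]]
  ],
  "quiet": true
}}

```text
ok
```

>>> {"name": "run_rows", "arguments": {
  "moves": [
    [[0,0,-1.2,0,0,0,93],[0,0,-1.2,0,0,0,93],[0,0,-1.2,0,0,0,93],[0,0,-1.2,0,0,0,93],[0,0,-1.2,0,0,0,93],[0,0,-1.2,0,0,0,93],[0,0,-1.2,0,0,0,93],[0,0,-1.2,0,0,0,93]]
  ],
  "quiet": true
}}

```text
ok
```

>>> {"name": "run_rows", "arguments": {
  "moves": [
    [[0,0,-1.2,0,0,0,93],[0,0,-1.2,0,0,0,93],[0,0,-1.2,0,0,0,93],[0,0,-1.2,0,0,0,93],[0,0,-1.2,0,0,0,93],[0,0,-1.2,0,0,0,93],[0,0,-1.2,0,0,0,93],[0,0,-0.2,0,0,0,93]]
  ]
}}

```text
time: 3.85
position: [454.4, 79.0, 189.8]
tcp_rot: [0.01, 1.0, -0.001, -0.001]
contact_force: [-0.5, -0.6, 0.8]
gripper_width: 93.0
gripper_force: 0.0
```

>>> {"name": "run_rows", "arguments": {
  "moves": [
    [[0,0,0,0,0,0,93],[0,0,0,0,0,0,93]]
  ],
  "quiet": true
}}

```text
ok
```

```bash
python3 geo.py|tail -4;python3 - <<'E'
from h import *
print(manip.state()['q'])
snap('wrist','w1')
E
```

```text
[[-1.     0.023 -0.001]
 [ 0.023  1.    -0.001]
 [ 0.001 -0.001 -1.   ]] [454.44476963  80.30359135 190.12973356]
tool delta [1.17041089 3.26457242 0.12864591]
[ 0.36765207  0.4283852  -0.82917962  1.92790545  0.38591335  0.95171038
  0.90161734]
```

View pics/w1.png

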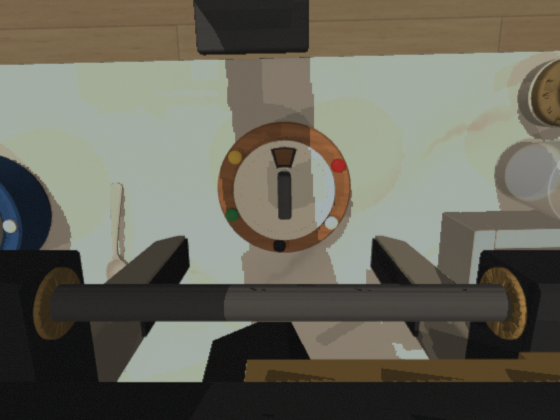

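The wrist view shows the opening at (284,156), the bar at (285,195) and the red stud at (338,166). I'll cross-check the centre and angles from this view.

```bash
python3 - <<'E'
from h import *
a=load('w1');f,cx,cy=a['k']
def ray(u,v,z):
    d=a['R']@np.array([(u-cx)/f,(v-cy)/f,1]);return (a['o']+d*(z-a['o'][2])/d[2])[:2]
from scipy.optimize import least_squares
P=np.array([ray(*p,59.5) for p in[(338.5,166),(331,223.5),(279,245.5),(231.5,215),(234,158)]])
r=least_squares(lambda c:np.hypot(*(P-c[:2]).T)-c[2],[450,78,56.5]);c=r.x[:2];print(r.x,r.fun)
an=lambda p:np.arctan2(*(p-c)[::-1])
print([an(p).round(3) for p in P],an(ray(284.5,157,62)))
W=world(a);B=W[140:240,230:340].reshape(-1,3);B=B[(abs(B[:,2]-90)<4)];w,V=np.linalg.eigh(np.cov(B[:,:2].T));print(len(B),B.mean(0),np.arctan2(*V[::-1,1]),np.ptp(B,0))
E
```

```text
[453.73884939  83.81418443  56.2433855 ] [-0.08781541  0.26803633 -0.36132788  0.27252147 -0.0914145 ]
[np.float64(1.979), np.float64(0.928), np.float64(-0.11), np.float64(-1.149), np.float64(-2.176)] 3.111282897606519
596 [453.39299861  83.36986297  89.94527165] -3.13770718111476 [39.88665317 11.88322375  5.99801101]
```

In the tool's units: 30 mm is 0.3, 20 mm is 0.2.

>>> {"name": "run_rows", "arguments": {
  "moves": [
    [[0,0,0,0.008,0.033,0,60],[0,0,0,0,0,0.3,60],[0,0,0,0,0,0.3,60],[0,0,0,0,0,0.3,60],[0,0,0,0,0,0.2,60],[0,0,0,0,0,0.1,60],[0,0,0,0,0,0.01,60],[0,0,0,0,0,0,60]]
  ],
  "force": 25
}}

```text
time: 4.73
position: [453.9, 85.3, 69.6]
tcp_rot: [0.009, 1.0, 0.0, 0.0]
contact_force: [-1.0, -0.3, 0.2]
gripper_width: 60.1
gripper_force: 0.0
```

>>> {"name": "run_rows", "arguments": {
  "moves": [
    [[0,0,0,0,0,0,60],[0,0,0,0,0,0,60]]
  ]
}}

```text
time: 4.9
position: [454.8, 85.3, 70.7]
tcp_rot: [0.009, 1.0, 0.0, 0.001]
contact_force: [0.1, -0.1, 1.2]
gripper_width: 60.0
gripper_force: 0.0
```

```bash
python3 geo.py|tail -1
```

```text
tool delta [   1.05962001   -1.61579803 -119.34733812]
```

>>> {"name": "run_rows", "arguments": {
  "moves": [
    [[0,0,0,0.01,-0.016,0.02,60],[0,0,0,0,0,0,0],[0,0,0,0,0,0,0],[0,0,0,0,0,0,0],[0,0,0,0,0,0,0],[0,0,0,0,0,0,0],[0,0,0,0,0,0,0],[0,0,0,0,0,0,0]]
  ],
  "force": 25
}}

```text
time: 5.57
position: [452.6, 83.3, 67.4]
tcp_rot: [0.009, 1.0, 0.0, -0.0]
contact_force: [0.3, -0.6, -0.2]
gripper_width: 17.9
gripper_force: 0.0
```

>>> {"name": "run_rows", "arguments": {
  "moves": [
    [[0,0,0,0,0,0,0],[0,0,0,0,0,0,0],[0,0,0,0,0,0,0]]
  ]
}}

```text
time: 5.82
position: [452.6, 83.2, 67.4]
tcp_rot: [0.009, 1.0, 0.0, -0.0]
contact_force: [0.9, -0.4, -0.9]
gripper_width: 1.2
gripper_force: 0.0
```

The fingers shut without gripping anything. I'll look before moving.

```bash
python3 - <<'E'
from h import *
s=manip.state();print(s['gripper_width'],s['gripper_force'],s['contact_force'])
snap('side','s1');snap('wrist','w2');snap('top','t3')
a=load('s1');w=load('w2')
cv2.imwrite('pics/two.png',np.hstack([cv2.resize(a['p'],(400,300)),cv2.resize(w['p'],(400,300))])[:,:,::-1])
E
```

```text
1.2198390860812411 0.0 [ 0.88985207 -0.36758196 -0.86175358]
```

View pics/two.png

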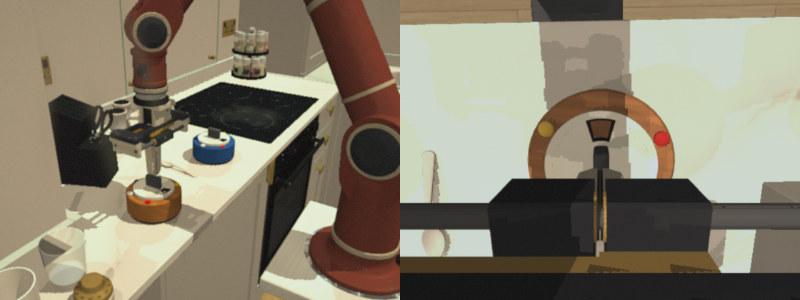

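```bash
python3 - <<'E'
from h import *
a=load('s1');w=load('w2')
c=cv2.resize(a['p'][190:320,140:270],(400,400),interpolation=cv2.INTER_CUBIC)
t=load('t3')['p'][160:250,125:215]
cv2.imwrite('pics/z.png',np.hstack([c,cv2.resize(t,(400,400),interpolation=cv2.INTER_CUBIC)])[:,:,::-1])
W=world(a)
# low points over cap
m=(np.hypot(W[...,0]-453.5,W[...,1]-83.5)<48)&(W[...,2]>72)&(W[...,2]<150)
for lo in range(72,150,6):
    k=m&(W[...,2]>=lo)&(W[...,2]<lo+6);print(lo,k.sum(),W[k].mean(0).round(0),W[k].min(0).round(0),W[k].max(0).round(0)) if k.sum() else 0
E
```

```text
72 65 [450.  89.  75.] [435.  80.  72.] [474.  93.  78.]
78 78 [452.  89.  81.] [434.  80.  78.] [476.  92.  84.]
84 80 [453.  88.  87.] [435.  80.  84.] [474.  92.  90.]
90 64 [453.  86.  91.] [436.  79.  90.] [472.  92.  96.]
96 28 [446.  85. 100.] [443.  74.  96.] [460.  94. 102.]
102 53 [448.  87. 105.] [442.  70. 102.] [463.  99. 108.]
108 59 [448.  89. 111.] [443.  68. 108.] [462. 101. 114.]
114 71 [448.  90. 117.] [442.  71. 114.] [461. 101. 120.]
120 73 [449.  90. 123.] [443.  69. 120.] [463. 102. 126.]
126 63 [448.  89. 129.] [443.  68. 126.] [462. 101. 132.]
132 72 [448.  90. 135.] [443.  68. 132.] [463. 102. 138.]
138 74 [449.  91. 141.] [443.  69. 138.] [463. 102. 144.]
144 72 [448.  90. 147.] [443.  68. 144.] [462. 102. 150.]
```

View pics/z.png

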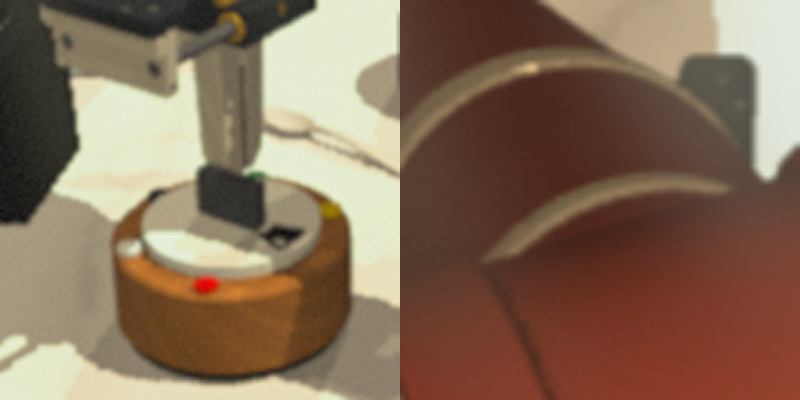

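The fingertips appear to end about z = 96–100, above the bar, although the TCP reads 67. I'll check whether the wrist camera agrees with the pose reading.

```bash
python3 - <<'E'
from h import *
for n in('w1','w2'):
    a=load(n);W=world(a);z=W[...,2]
    m=(a['d']>0)&(W[...,0]<435)&(np.hypot(W[...,0]-453.5,W[...,1]-83.5)<80)
    h,e=np.histogram(z[m],bins=np.arange(-50,130,4));print(n,a['o'].round(1),[(int(e[i]),int(h[i])) for i in np.argsort(-h)[:5]])
a=load('w2');W=world(a)
m=(a['d']>0)&(a['d']<260)&(abs(W[...,1]-83)<30)&(W[...,2]<125)&(W[...,2]>55)
for lo in range(56,125,5):
    k=m&(W[...,2]>=lo)&(W[...,2]<lo+5)
    if k.sum():print(lo,k.sum(),W[k].min(0).round(),W[k].max(0).round())
s=manip.state();print(s['position'],s['q'],s['contact_force'])
E
```

```text
w1 [389.1  81.3 384.2] [(-2, 2208), (54, 1921), (62, 1229), (58, 859), (50, 525)]
w2 [387.2  83.8 261.4] [(54, 4874), (-2, 4415), (62, 3099), (58, 2183), (50, 1162)]
56 367 [392.  53.  56.] [463. 112.  61.]
61 6720 [406.  53.  61.] [464. 113.  66.]
66 41 [434.  78.  66.] [436.  89.  71.]
71 40 [434.  78.  71.] [436.  89.  76.]
76 49 [434.  78.  76.] [436.  89.  81.]
81 48 [434.  78.  81.] [436.  90.  86.]
86 569 [434.  78.  86.] [472.  89.  91.]
91 54 [436.  78.  91.] [469.  88.  96.]
96 108 [443.  72.  96.] [445.  94. 101.]
101 182 [443.  68. 101.] [445.  97. 106.]
106 226 [442.  68. 106.] [445.  97. 111.]
111 216 [443.  68. 111.] [445.  97. 116.]
116 47 [443.  80. 116.] [446.  86. 121.]
121 41 [443.  80. 121.] [445.  86. 125.]
[452.65419344  83.21397037  67.3738374 ] [ 0.2258962   0.59666628 -0.67147013  2.08077321  0.6033675   0.6636537
  0.69902285] [-0.97976163  0.70328894 -0.02793302]
```
So the flange pose is right; the real fingertips are at z≈97, i.e., 30 mm short of the stated TCP (wrong TCP offset). Now need to open, descend by ~26-28 more (real tips from 97 to ~68): tips measured: lowest point z≈96-97. Reported TCP then 38-40. Grasp point real = tips+19. Opened fingers: no object around except cap (flat). Is gripper tip position visible? With side camera verify. But do it guarded: descend ~26 mm → tips ~71, grasp 19 deep of 28 bar. Fine. Perhaps the calibration offset is deliberate. Careful: could the wrist camera T_tool_cam refer to true TCP... irrelevant.

The flange pose is right, but the real fingertips end at z ≈ 97. That is about 29 mm short of the reported TCP, so the stated tool point is wrong here. I'll open the fingers, go 26 mm lower while watching the force, and regrip.

In the tool's units: -0.8 mm is -0.008.

>>> {"name": "run_rows", "arguments": {
  "moves": [
    [[0,0,0,-0.008,0,0,50],[0,0,0,0,0,0,50],[0,0,0,0,0,0,50],[0,0,0,0,0,0,50],[0,0,0,0,0,0,50],[0,0,0,0,0,0,50],[0,0,0,0,0,0,50]]
  ],
  "force": 25
}}

```text
time: 6.55
position: [453.5, 83.2, 67.4]
tcp_rot: [0.009, 1.0, 0.0, 0.0]
contact_force: [0.6, -0.0, 0.0]
gripper_width: 42.5
gripper_force: 0.0
```

>>> {"name": "run_rows", "arguments": {
  "moves": [
    [[0,0,0,0,0,0.08,50],[0,0,0,0,0,0.08,50],[0,0,0,0,0,0.06,50],[0,0,0,0,0,0.04,50],[0,0,0,0,0,0,50],[0,0,0,0,0,0,50]]
  ]
}}

```text
time: 7.05
position: [453.1, 83.3, 41.0]
tcp_rot: [0.009, 1.0, -0.0, -0.0]
contact_force: [-0.1, 0.1, -0.9]
gripper_width: 50.0
gripper_force: 0.0
```

```bash
python3 - <<'E'
from h import *
snap('side','s2');a=load('s2');W=world(a)
m=(np.hypot(W[...,0]-453.5,W[...,1]-83.5)<60)&(W[...,2]>66)&(W[...,2]<110)&(W[...,1]>94)
print(m.sum(),W[m].min(0),W[m].max(0))
E
```

```text
265 [443.72234189 106.56430846  68.92479931] [464.24084049 126.82692056 109.92337866]
```

Near fingertip measured at z ≈ 69–70, 7 mm clear of the cap and well down the bar. I'll close.

>>> {"name": "run_rows", "arguments": {
  "moves": [
    [[0,0,0,0,0,0,0],[0,0,0,0,0,0,0],[0,0,0,0,0,0,0],[0,0,0,0,0,0,0],[0,0,0,0,0,0,0],[0,0,0,0,0,0,0],[0,0,0,0,0,0,0],[0,0,0,0,0,0,0]]
  ],
  "force": 25
}}

```text
time: 7.77
position: [453.5, 84.3, 41.5]
tcp_rot: [0.009, 1.0, 0.001, 0.0]
contact_force: [0.1, 3.1, -1.1]
gripper_width: 11.7
gripper_force: 25.0
```

>>> {"name": "run_rows", "arguments": {
  "moves": [
    [[0,0,0,0,0,0,0],[0,0,0,0,0,0,0]]
  ]
}}

```text
time: 7.93
position: [453.6, 84.3, 41.5]
tcp_rot: [0.009, 1.0, 0.001, 0.0]
contact_force: [-0.1, 3.1, -0.9]
gripper_width: 11.8
gripper_force: 25.0
```

In the tool's units: 0.08 rad is 0.8.

>>> {"name": "run_rows", "arguments": {
  "moves": [
    [[0,0,0.8,0,0,0,0],[0,0,0.8,0,0,0,0],[0,0,0.8,0,0,0,0],[0,0,0.8,0,0,0,0],[0,0,0.8,0,0,0,0],[0,0,0.8,0,0,0,0],[0,0,0.8,0,0,0,0],[0,0,0.8,0,0,0,0]]
  ]
}}

```text
time: 8.6
position: [453.7, 84.8, 41.5]
tcp_rot: [0.325, 0.946, 0.001, 0.0]
contact_force: [-0.4, 4.5, -2.9]
gripper_width: 11.7
gripper_force: 25.0
```

>>> {"name": "run_rows", "arguments": {
  "moves": [
    [[0,0,0.8,0,0,0,0],[0,0,0.8,0,0,0,0],[0,0,0.8,0,0,0,0],[0,0,0.8,0,0,0,0],[0,0,0.8,0,0,0,0],[0,0,0.8,0,0,0,0],[0,0,0.25,0,0,0,0],[0,0,0,0,0,0,0]]
  ]
}}

```text
time: 9.27
position: [454.1, 85.0, 41.5]
tcp_rot: [0.549, 0.836, 0.001, 0.0]
contact_force: [0.6, 6.3, -3.0]
gripper_width: 11.5
gripper_force: 25.0
```

>>> {"name": "run_rows", "arguments": {
  "moves": [
    [[0,0,0,0,0,0,0],[0,0,0,0,0,0,0]]
  ]
}}

```text
time: 9.43
position: [454.1, 85.0, 41.5]
tcp_rot: [0.549, 0.836, 0.002, -0.0]
contact_force: [1.9, 5.4, -2.2]
gripper_width: 11.5
gripper_force: 25.0
```

```bash
python3 -c "
from h import *
s=manip.state();M=R.from_quat(s['tcp_rot']).as_matrix();print(np.arctan2(M[1,0],M[0,0]),s['wrist_torque'],s['q'])"
```

```text
1.980153521744203 [ 1.19117064 -0.27722627 -0.13645319] [-0.02203244  0.57905542 -0.30284583  2.10650665  0.34287504  0.49978063
 -0.1717391 ]
```

Tool yaw is 1.980, matching the red stud at about 1.985. I'll release, rise and verify.

>>> {"name": "run_rows", "arguments": {
  "moves": [
    [[0,0,0,0,0,0,50],[0,0,0,0,0,0,50],[0,0,0,0,0,0,50],[0,0,0,0,0,0,50],[0,0,0,0,0,0,50],[0,0,0,0,0,0,50],[0,0,0,0,0,0,50],[0,0,0,0,0,0,50]]
  ]
}}

```text
time: 10.1
position: [453.4, 83.1, 41.4]
tcp_rot: [0.55, 0.835, -0.0, 0.0]
contact_force: [0.8, -0.6, -0.4]
gripper_width: 49.5
gripper_force: 0.0
```

>>> {"name": "run_rows", "arguments": {
  "moves": [
    [[0,0,0,0,0,-0.2,50],[0,0,0,0,0,-0.3,50],[0,0,0,0,0,-0.3,50],[0,0,0,0,0,-0.3,50],[0,0,0,0,0,-0.3,50],[0,0,0,0,0,0,50],[0,0,0,0,0,0,50]]
  ]
}}

```text
time: 10.68
position: [454.4, 83.3, 182.8]
tcp_rot: [0.55, 0.835, 0.001, 0.002]
contact_force: [-0.9, -0.5, -1.0]
gripper_width: 50.1
gripper_force: 0.0
```

```bash
python3 - <<'E'
from h import *
snap('wrist','w3');a=load('w3');W=world(a)
m=(np.hypot(W[...,0]-453.6,W[...,1]-83.6)<24)&(abs(W[...,2]-90)<4);B=W[m];w,V=np.linalg.eigh(np.cov(B[:,:2].T));print(len(B),B.mean(0),np.arctan2(*V[::-1,1]))
E
```

```text
632 [453.76405597  84.29949677  89.91210931] 1.9791006380140683
```

View pics/w3.png

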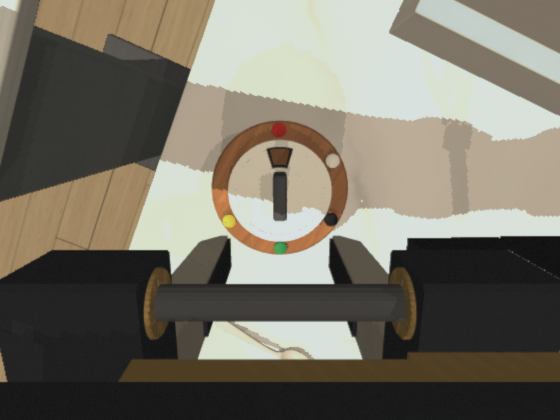

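The opening at (280,157), the bar at (280,195) and the red stud at (279,130) are all in line. The bar angle measures 1.979 against 1.985 for the stud. The gripper is clear of everything, so I'm handing in.

```bash
python3 -c "
from plant import manip;print(manip.job_done())"
```

```text
the job is handed in; nothing more can be done
None
```

The wooden dispenser's opening is in line with its red marker to within about 0.01 rad (under 1 mm), the gripper let go and is clear, the blue dispenser was not touched, and the job was handed in with no verdict returned.

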